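# Pin the batten in the drilling jig and bring the drill guide to its click stop

## Robot

A 6-joint arm with a two-finger parallel gripper is mounted at the origin on the work surface. World frame = base frame: x ahead of the robot, y to its left, z up, the work surface at z = 0. Lengths are in mm, angles in rad, forces in N, time in s.
With the tool pointing down it reaches from about 350 to 875 mm from the base axis. Payload 4.2 kg.
Tool frame: the origin (TCP) lies midway between the tips of the shut fingers; the grasp point (between the pads) lies 19 mm behind it (arm.tcp_to_grasp is the distance from the TCP to the grasp point, in mm); z points along the fingers, y is the line along which they close (so a half turn about z gives the same grasp; the last joint's range is limited). The gripper opens to 85 mm and grips with 20 to 120 N. Pads are 22 mm wide; open, the fingers measure 114 mm over their backs; the gripper's body (76 mm by 85 mm) begins 54 mm behind the grasp point. The pads swing forward as they close: fully open they stand 13 mm farther back than shut.
Start: joints at [1.41, 0.385, 0.008, 0, -1.194, -0.259], TCP at [254.703, 570.724, 231.312] pointing down, gripper open.
Joint ranges: [-3.14, 3.14], [-1.21, 2.06], [-1.07, 1.41], [-3.16, 2.05], [-2.99, -0.16], [-3.1, 3.1]. Speed limits (rad/s): [2.79, 2.79, 3.14, 3.14, 3.14, 3.14].

## Interface

Orientations are given as a unit quaternion [x, y, z, w].
In Python, from bench import arm gives the robot as it stands.
- The arm moves only by the tool arm_command, never from a script. Its argument "rows" is a list of rows, each a list of 2 entries, a list of its own where there are three numbers: the shift along the tool's x, y, z as a fraction of full scale, then the turn, a rotation vector about the tool's x, y, z as a fraction of full scale. In form: [[[x, y, z], [wx, wy, wz]], ...]. A call has 1 to 5 rows; each row is the pose to reach, as a shift and turn from the pose commanded when the call began, along the tool's axes at that moment, turning the shorter way round; what a row does not reach only later rows make up. Full scale, the value 1, is 0.25 m for a shift and 180 degrees for a turn. A row lasts 1/10 s, in which the tool goes at most 50 mm and 8.59 degrees, less where a joint would pass 70% of its speed; a pose out of reach is approached as far as the arm can. A call with a number of a shift or a turn outside -1 to 1 is refused whole. A call with a gripper value outside its range is refused whole. "grip" is the opening, from 0 (shut) to 1 (fully open), set as the call begins (left out, the last holds). The fingers move at their own pace and stop on an object; the grip force is fixed at half the most. Time passes only in rows, so rows that repeat a pose let the fingers close. It gives the time, the measured TCP pose, the force, the opening and the grip force at its end, in the units of the state.
- arm.read_state(): the state, without advancing time (a new reading comes with each control period).
- arm.get_image(name): name is "side" or "top" or "wrist"; returns (picture, depth): 400x640x3 uint8, blue, green, red; 400x640 float32, mm along the optical axis (not along the pixel's ray), 0 where there is no reading.
- arm.camera_info(name): a dict with "fx", "fy", "cx", "cy" (pixels), "extrinsics" (4x4, takes a point from camera to world coordinates). Camera axes: x right, y down, z forward; pixel columns grow to the right and rows downward; lengths in mm; the calibration is good to about 2 mm. A picture is of the moment at which its call begins: read the wrist's pose just before it. camera_info takes no time and is no camera call; for the wrist camera it gives the pose at the moment of the call.
- arm.job_done(): hands the job in; it is judged then, once.
Trained networks look in the newest picture that a camera, given by its name, has taken for a name from the list of things; names that differ only in an ending like _2 or _b are one class to them, and where a whole thing is asked for, a point or a joint stands for the part that bears it (a point fixed in the world has none). Each returns a list of dicts, best first, with "score" (0 to 1); they miss things now and then, are a little off and sometimes report something else, mostly with a low value. They report only what shows in the picture. A call takes as long as a camera call.
- arm.spot_in(camera, query): "position" ([column, row] in pixels, amid what is visible of it).
The state is a dict: "clock": time; "joints": joint angles; "joint_vel": joint speeds; "joint_efforts": joint torques, N m; "position": TCP position; "ee_rot": TCP orientation; "contact_force": force on the tool from outside, world axes, zero at the start; "wrist_torque": the same for the moment, N m; "gripper_width": finger opening in mm; "grasp_force": force on a finger pad.
Only numpy, scipy, OpenCV 4.12 (cv2) and the standard library are available. Lean on these libraries where they do the work, as an engineer would, in place of code of your own. Each camera call takes 0.05 s, during which the arm holds its last target. There are 200 camera calls.

## Task

The batten in the drilling jig has its first hole drilled, right under the jig's bridge: take the steel locating pin from the wooden tool block and push it fully home through the bridge and the batten, so that the batten cannot shift, and let go of it. Then take the drill-guide carriage by its knob and slide it along the rail, away from the pin, until you feel its ball catch drop into the notch, and finish there still gripping the knob, with the ball seated, ready for the drill. Leave the tin, the hammer and the ear defenders where they are.

Things in the scene. Friction and masses are not known exactly. Their poses are not given: they have to be found in the camera images.
- jig: Fixed drilling jig: ply base 150 x 420 x 12 mm (jig x -60 to 90, y -205 to 215 mm), origin on the bench, z up. An aluminium rail (30 mm wide, top 34 mm above the bench) runs along jig y at x = 19 mm; toward -x of it the batten lies in a pocket. At the -y end an aluminium bridge 110 x 50 x 12 mm spans the batten, its top 46 mm above the bench.
- bush_mouth (a point): Centre of the mouth of the bridge's vertical hole, on the bridge's top face 46 mm above the bench (jig x -19.5, y -165 mm). 11.4 mm wide with a 1.5 mm chamfer, through the 12 mm bridge; 4 mm of air between bridge and batten.
- batten: Loose softwood batten 45 x 390 x 18 mm lying in the jig's pocket along jig y, its top 30 mm above the bench, about 1 mm of play at its sides and at the stop. Origin at the centre of its underside.
- batten_hole (a point): Centre of the batten's drilled hole at its top face, 30 mm above the bench, under the bridge's hole. The hole is vertical, 12 mm wide with a 1.5 mm chamfer, through the 18 mm batten.
- pin: Loose steel locating pin, about 100 g, upright in the tool block's hole: shank 10 mm thick, 32 mm long, tip chamfered; above it a round grooved head 20 mm in diameter, 32 mm tall (64 mm in all). Origin at the tip, z up to the head. In the block its head's underside is 45 mm above the bench; fully home in the jig the head sits on the bridge, tip 14 mm above the bench.
- pin_tip (a point): The tip of the pin (the centre of its lower end).
- block: Fixed wooden tool block 150 x 56 x 45 mm, long along its x axis; origin at the centre of its underside. The pin's hole is at block x = -45 mm, y = 0, 12 mm wide and 34 mm deep; three drill bits stand at block x = +20 to +50 mm and reach 97 mm above the bench.
- carriage: Drill-guide carriage, plate 102 mm across the rail, 56 mm along it, slides along jig +y, away from the bridge, axes as the jig's. Its origin starts at jig y -60 to -30 mm. It drags with about 1.5 N and stays where left. The notch is 40 to 90 mm past jig y = 0, the end stop at 145. Within 4 mm of the notch the ball draws it in with up to 9 N; pushing it out takes about 10 N.
- knob (a point): Middle of the carriage's upright round black grip knob, 30 mm in diameter, rigid on the carriage, at jig x = 19 mm. This point is 71.5 mm above the bench; the knob stands on the carriage's plate (top 47.5 mm above the bench) and its top is 89.5 mm above the bench.
- plunger (a joint): How far the carriage's sprung ball stands out beyond the flat of the rail's strip, in m: 0 on the flat, 0.0029 when seated in the V notch; 1 mm of carriage travel off the notch's centre lifts it by 1 mm (45 degree sides).
- tin: Bystander: closed wood-stain tin, 86 mm in diameter, 105 mm tall, standing; origin at the centre of its underside.
- hammer: Bystander: hammer 270 mm long lying flat; origin on the bench at the middle of its length.
- muffs: Bystander: black ear defenders lying on the bench, about 165 x 145 x 72 mm; origin on the bench between the cups.

How it is judged:
By the outcome, as a careful person would: the job done as asked, in the order asked, and still so for the second after the job is handed in, while the arm keeps its last pose, push and grip.
It also fails if it takes over 70 s, if anything falls off the work surface, if the arm or the gripper's body presses on something with over 40 N, if the wrist force passes 120 N, or if a joint passes its speed limit or range.

## Working session

There is one attempt and no reset: what is moved stays moved. The work goes in short steps, Python scripts to look and compute and a tool call to move; the robot and the scene stay as the last step left them, time stands still between calls to the robot, and variables do not carry over. Pictures are saved under pics/ and viewed, at most 10 in all, crops included, and the job is handed in when it is done.

Besides the shell and the picture viewer there is one more tool, called after "Request:" as name(argument=value, ...) on one line, values as JSON. arm_command: Moves the arm, as the interface text tells. Shift numbers are shares of 0.25 m and turn numbers shares of 180 degrees, none past 1 either way. Its arguments: {"type":"object","properties":{"rows":{"type":"array","items":{"type":"array"}},"grip":{"type":"number"}},"required":["rows"]}

```bash
mkdir -p pics; cat > h.py <<'E'
from bench import arm
import numpy as np, cv2
from scipy.spatial.transform import Rotation as R
def snap(n,f=None):
    info=arm.camera_info(n); im,d=arm.get_image(n)
    if f: cv2.imwrite('pics/'+f,im)
    return info,im,d
def px2w(info,u,v,z):  # z = depth
    p=np.array([(u-info['cx'])/info['fx']*z,(v-info['cy'])/info['fy']*z,z,1]); return (np.array(info['extrinsics'])@p)[:3]
def plane(info,u,v,h): # intersect ray with world height h
    E=np.array(info['extrinsics']); d=E[:3,:3]@np.array([(u-info['cx'])/info['fx'],(v-info['cy'])/info['fy'],1]); o=E[:3,3]
    return o+d*(h-o[2])/d[2]
def w2px(info,p):
    q=np.linalg.inv(np.array(info['extrinsics']))@np.append(p,1); return q[0]/q[2]*info['fx']+info['cx'],q[1]/q[2]*info['fy']+info['cy']
def move(target,Rt=None):
    s=arm.read_state(); r=R.from_quat(s['ee_rot']); print('shift',np.round(r.inv().apply(np.array(target)-s['position'])/250,4))
    if Rt is not None: print('turn',np.round((r.inv()*Rt).as_rotvec()/np.pi,4))
E
cat > a.py <<'E'
from h import *
print(arm.read_state())
for c in ('top','side'):
    info,im,d=snap(c,c+'1.png')
    print(c,info)
    for q in ('pin','knob','carriage','block','jig','bush_mouth','tin','hammer','muffs'):
        for r in arm.spot_in(c,q)[:2]:
            u,v=r['position']; z=d[int(v),int(u)]
            print(q,round(r['score'],2),np.round(r['position']),np.round(px2w(info,u,v,z)))
E
python3 a.py
```

```text
{'clock': 0.0, 'joints': array([ 1.40958481e+00,  3.85562377e-01,  6.61881605e-03, -5.13358193e-04,
       -1.19396037e+00, -2.58602803e-01]), 'joint_vel': array([-0.00053327,  0.00055377,  0.00020857, -0.00016599, -0.00063291,
       -0.00075244]), 'joint_efforts': array([-6.84140487e-04, -3.92290735e+01,  1.88403028e+01,  4.18618307e+00,
       -4.63001488e-03, -3.45834252e-06]), 'position': array([254.48456726, 570.21104414, 230.21317383]), 'ee_rot': array([ 9.78029956e-01, -2.08461600e-01, -1.86991072e-04,  1.06416583e-03]), 'contact_force': array([-0.81712172,  0.07782771,  0.00274847]), 'wrist_torque': array([-0.0575328 , -0.02980419, -0.01747019]), 'grasp_force': 0.0, 'gripper_width': 85.68048950894286}
top {'fx': 450.4788109407864, 'fy': 450.4788109407864, 'cx': 319.46999159424814, 'cy': 195.5398327492281, 'extrinsics': array([[-2.98044869e-02, -9.92903233e-01,  1.15129764e-01,
         4.50196182e+02],
       [-9.99551850e-01,  2.99276744e-02, -6.58780551e-04,
        -2.20543208e+01],
       [-2.79146077e-03, -1.15097804e-01, -9.93350242e-01,
         1.17831671e+03],
     
[... 656 characters left out ...]
.53637165e-01, -1.83523033e-01,  2.38527681e-01,
         2.77008747e+02],
       [-3.00357184e-01, -5.30275109e-01,  7.92839120e-01,
        -9.17903433e+02],
       [-1.90189485e-02, -8.27724353e-01, -5.60812513e-01,
         7.42871145e+02],
       [ 0.00000000e+00,  0.00000000e+00,  0.00000000e+00,
         1.00000000e+00]])}
pin 0.53 [303. 303.] [ 413. -301.   72.]
knob 0.84 [331. 218.] [578.   6.  46.]
carriage 0.72 [331. 217.] [577.   8.  46.]
block 0.95 [325. 309.] [ 459. -311.   46.]
jig 0.75 [333. 225.] [578. -14.  32.]
bush_mouth 0.66 [333. 225.] [576. -14.  34.]
tin 0.7 [244. 183.] [368. 221.  79.]
hammer 0.6 [393. 220.] [754. -29.  21.]
muffs 0.78 [427. 294.] [ 677. -355.   62.]
```

View pics/top1.png

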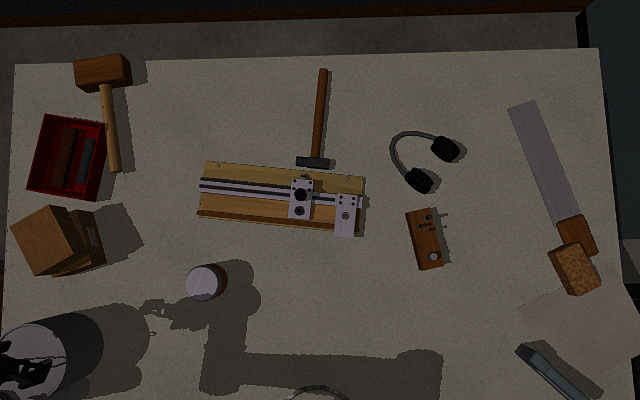

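View pics/side1.png

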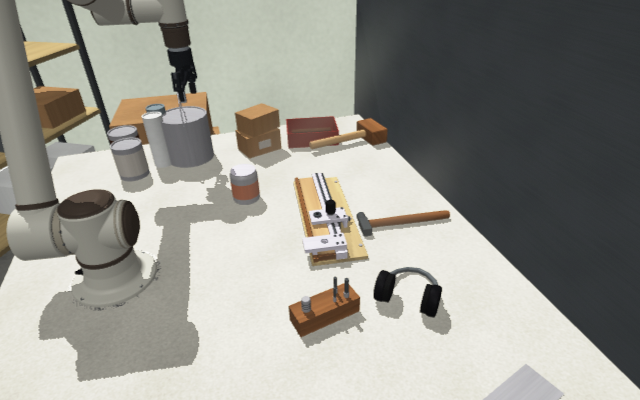

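The top view shows the pin head at about (433,256), bits at about (425,220), the bridge hole near (346,214) and the knob near (300,194). Jig +y points image-left. The side view confirms this, with the pin at (306,303).

```bash
cat > b.py <<'E'
from h import *
i=arm.camera_info('top')
pin=plane(i,433,256,77);bit=plane(i,426,213,45)
print('pin',pin,'bush',plane(i,346,214.5,46),'knob',plane(i,300,194,89.5))
for c in ((205,161),(366,178),(359,237),(197,216)): print(plane(i,*c,12))
print(plane(i,421,209,45)-plane(i,432,269,45))
s=arm.read_state(); print(np.linalg.inv(np.block([[R.from_quat(s['ee_rot']).as_matrix(),s['position'][:,None]],[0,0,0,1]]))@arm.camera_info('wrist')['extrinsics'], arm.camera_info('wrist')['fx'])
E
python3 b.py
```

```text
pin [ 422.22176457 -293.2101267    77.        ] bush [531.38547483 -88.13796275  46.        ] knob [581.59065752  24.48871695  89.5       ]
[685.9130193  275.55441335  12.        ]
[ 627.89965483 -145.94001016   12.        ]
[ 474.73971976 -121.4933647    12.        ]
[541.52695168 296.3973114   12.        ]
[150.1550857   18.96341344   0.        ]
[[-2.31514263e-04 -9.44586650e-01 -3.28262101e-01  8.50717213e+01]
 [ 9.99999220e-01  1.84316340e-04 -1.23564930e-03 -2.43478413e-01]
 [ 1.22768190e-03 -3.28262131e-01  9.44585870e-01 -1.42921759e+02]
 [ 0.00000000e+00  0.00000000e+00  0.00000000e+00  1.00000000e+00]] 297.96172006393715
```

```bash
cat >> h.py <<'E'
def down(yaw):
    c,s=np.cos(np.radians(yaw)),np.sin(np.radians(yaw)); return R.from_matrix(np.array([[c,s,0],[s,-c,0],[0,0,-1]]))
E
python3 -c "
from h import *
move([555,-50,200],down(-8.4))"
```

```text
shift [2.1088 1.7777 0.1254]
turn [-0.    -0.    -0.087]
```

Request:
arm_command(rows=[[[0.703, 0.593, 0], [0, 0, 0]], [[0.703, 0.593, 0], [0, 0, 0]], [[0.703, 0.593, 0], [0, 0, 0]], [[0.703, 0.593, 0], [0, 0, 0]], [[0.703, 0.593, 0], [0, 0, 0]]], grip=1)

```text
clock: 1.5
position: [355.4, 360.8, 231.7]
ee_rot: [0.978, -0.209, 0.0, 0.0]
contact_force: [0.7, 0.5, -0.1]
gripper_width: 85.3
grasp_force: 0.0
```

Request:
arm_command(rows=[[[0.703, 0.593, 0], [0, 0, 0]], [[0.703, 0.593, 0], [0, 0, 0]], [[0.703, 0.593, 0], [0, 0, 0]], [[0.703, 0.593, 0], [0, 0, 0]], [[0.703, 0.593, 0], [0, 0, 0]]])

```text
clock: 2.0
position: [455.5, 154.0, 231.7]
ee_rot: [0.978, -0.209, 0.0, -0.0]
contact_force: [1.3, 0.6, -0.3]
gripper_width: 85.2
grasp_force: 0.0
```

Request:
arm_command(rows=[[[0.703, 0.593, 0.125], [0, 0, -0.087]], [[0.703, 0.593, 0.125], [0, 0, -0.087]], [[0.703, 0.593, 0.125], [0, 0, -0.087]], [[0.703, 0.593, 0.125], [0, 0, -0.087]], [[0.703, 0.593, 0.125], [0, 0, -0.087]]])

```text
clock: 2.5
position: [555.6, -52.4, 200.0]
ee_rot: [0.997, -0.073, 0.0, -0.0]
contact_force: [0.3, 0.6, 0.1]
gripper_width: 85.6
grasp_force: 0.0
```

```bash
python3 -c "
from h import *
s=arm.read_state();print(s['clock'],s['position'],np.abs(s['joint_vel']).max())
snap('wrist','w1.png')"
```

```text
2.5 [555.63024698 -52.42753329 199.98439865] 0.830360022918742
```

View pics/w1.png

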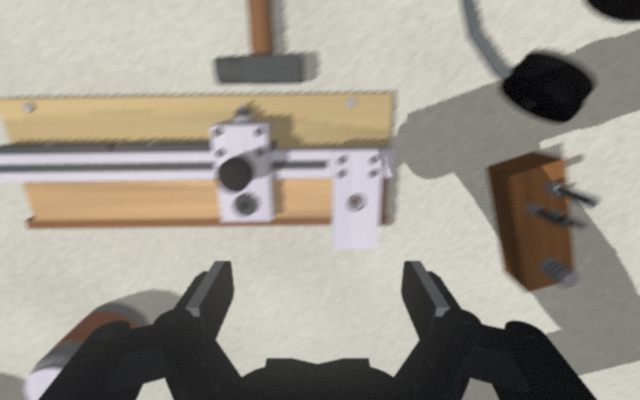

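The wrist view is slightly motion-blurred. It shows the bridge hole at (357,202), knob top at (237,173) and pin head at (557,270).

```bash
python3 -c "
from h import *
arm.get_image('top')
i,im,d=snap('wrist','w2.png')
s=arm.read_state();print(s['clock'],s['position'],np.abs(s['joint_vel']).max())
cv2.imwrite('pics/w2c.png',np.hstack([cv2.resize(im[150:260,300:400],None,fx=4,fy=4,interpolation=2),cv2.resize(im[230:340,500:600],None,fx=4,fy=4,interpolation=2)]))
for n,u,v,h in (('bush',357,202,46),('knob',237,173,89.5),('pin',557,268,77),('railL',2,178,34),('j1',394,92,12),('j2',4,98,12)): print(n,plane(i,u,v,h))
move([422-10,-293,160])
"
```

```text
2.65 [555.19431925 -52.74993709 199.02122024] 0.057842357731791895
bush [531.20902394 -92.78763432  46.        ]
knob [589.63103193  10.86520009  89.5       ]
pin [ 440.62689113 -283.85271107   77.        ]
railL [611.23615566 276.46233526  34.        ]
j1 [ 633.2424956  -146.85429541   12.        ]
j2 [689.42301925 256.18577399  12.        ]
shift [-0.4213  1.0362  0.1574]
```

View pics/w2c.png

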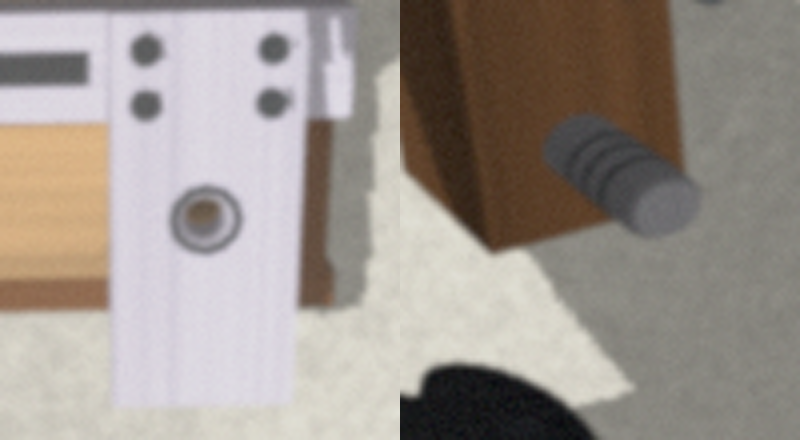

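The crop puts the bush mouth centre at full-image (351.5,204.8) and the pin head's top centre at about (567,281).

```bash
python3 -c "
from h import *
i=arm.camera_info('wrist')
b=plane(i,351.5,204.75,46);p=plane(i,567,281.2,77)
print(b,p)
# view pose: look at pin from nearly overhead-ish
move([p[0]+15,p[1],160])
"
```

```text
[528.26655354 -84.89338221  46.        ] [ 422.3625352  -294.39262231   77.        ]
shift [-0.3201  1.0264  0.1572]
```

Request:
arm_command(rows=[[[-0.32, 1.0, 0.0], [0, 0, 0]], [[-0.32, 1.0, 0.0], [0, 0, 0]], [[-0.32, 1.0, 0.0], [0, 0, 0]], [[-0.32, 1.0, 0.0], [0, 0, 0]], [[-0.32, 1.0, 0.0], [0, 0, 0]]])

```text
clock: 3.15
position: [444.0, -275.1, 200.8]
ee_rot: [0.997, -0.072, 0.001, 0.0]
contact_force: [1.1, -1.0, 0.5]
gripper_width: 85.2
grasp_force: 0.0
```

```bash
python3 -c "
from h import *
move([437,-294,150])"
```

```text
shift [-0.0173  0.0787  0.2033]
```

Request:
arm_command(rows=[[[-0.017, 0.065, 0.2], [0, 0, 0]], [[-0.017, 0.065, 0.2], [0, 0, 0]], [[-0.017, 0.065, 0.2], [0, 0, 0]], [[-0.017, 0.065, 0.2], [0, 0, 0]]])

```text
clock: 3.55
position: [439.9, -289.6, 151.8]
ee_rot: [0.997, -0.072, 0.001, 0.001]
contact_force: [0.3, 0.0, 0.9]
gripper_width: 85.4
grasp_force: 0.0
```

```bash
python3 -c "
from h import *
i,im,d=snap('wrist','w3.png')
s=arm.read_state();print(s['clock'],s['position'],np.abs(s['joint_vel']).max())
print(w2px(i,[422.3,-294,77]), arm.spot_in('wrist','pin')[:2])"
```

```text
3.6 [ 440.07355091 -289.54849855  151.98280459] 0.004517512497387761
(np.float64(326.1031941261775), np.float64(232.5653370164363)) [{'position': [332.0, 224.4], 'score': 0.72}]
```

View pics/w3.png

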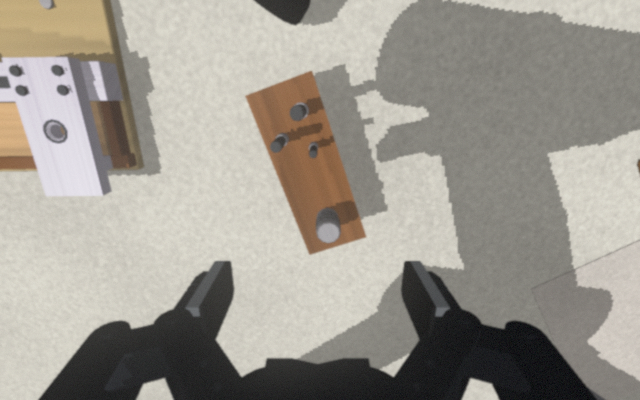

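The pin head's top centre is at (328.5,231) and the drill bits are ahead at (300,112), (278,143) and (313,150), clear of the fingers' closing line.

```bash
python3 -c "
from h import *
i=arm.camera_info('wrist')
p=plane(i,328.5,231,77); print(p, plane(i,55.5,131,46))
move([p[0],p[1],49])"
```

```text
[ 423.45749712 -295.96406233   77.        ] [530.05635405 -85.9103587   46.        ]
shift [-0.0632  0.0346  0.4115]
```

Request:
arm_command(rows=[[[-0.064, 0.032, 0.1], [0, 0, 0]], [[-0.064, 0.032, 0.25], [0, 0, 0]], [[-0.064, 0.032, 0.411], [0, 0, 0]], [[-0.064, 0.032, 0.411], [0, 0, 0]], [[-0.064, 0.032, 0.411], [0, 0, 0]]])

```text
clock: 4.15
position: [422.5, -295.7, 48.4]
ee_rot: [0.997, -0.072, 0.0, 0.0]
contact_force: [1.1, -0.0, 0.6]
gripper_width: 85.3
grasp_force: 0.0
```

Request:
arm_command(rows=[[[0, 0, 0], [0, 0, 0]], [[0, 0, 0], [0, 0, 0]], [[0, 0, 0], [0, 0, 0]], [[0, 0, 0], [0, 0, 0]], [[0, 0, 0], [0, 0, 0]]], grip=0)

```text
clock: 4.65
position: [421.6, -296.0, 48.2]
ee_rot: [0.997, -0.073, 0.001, 0.0]
contact_force: [-1.0, 0.4, 4.0]
gripper_width: 17.9
grasp_force: 58.4
```

Request:
arm_command(rows=[[[0, 0, 0], [0, 0, 0]], [[0, 0, 0], [0, 0, 0]], [[0, 0, 0], [0, 0, 0]], [[0, 0, 0], [0, 0, 0]], [[0, 0, 0], [0, 0, 0]]])

```text
clock: 5.15
position: [421.6, -296.0, 48.2]
ee_rot: [0.997, -0.073, 0.0, 0.0]
contact_force: [-1.0, 1.1, 5.8]
gripper_width: 18.5
grasp_force: 58.4
```

Request:
arm_command(rows=[[[0, 0, -0.08], [0, 0, 0]], [[0, 0, -0.2], [0, 0, 0]], [[0, 0, -0.3], [0, 0, 0]], [[0, 0, -0.3], [0, 0, 0]], [[0, 0, -0.3], [0, 0, 0]]])

```text
clock: 5.65
position: [420.9, -295.5, 122.2]
ee_rot: [0.997, -0.073, 0.0, -0.0]
contact_force: [-0.6, 0.1, -1.3]
gripper_width: 18.5
grasp_force: 59.1
```

```bash
python3 -c "
from h import *
i,im,d=snap('wrist','w4.png')
s=arm.read_state();print(s['position'],s['gripper_width'],s['contact_force'])
cv2.imwrite('pics/w4c.png',cv2.resize(im[180:400,220:420],None,fx=2.7,fy=2.7,interpolation=2))
move([529.3,-86,123])"
```

```text
[ 420.33030882 -295.36750576  121.39594474] 18.14926168455658 [ 0.33254837 -0.42774126 -1.37262594]
shift [ 0.3084 -0.8923 -0.0062]
```

View pics/w4c.png

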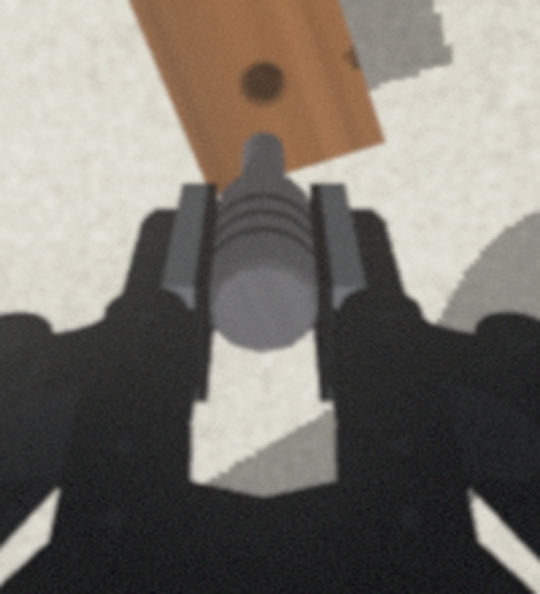

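```bash
python3 -c "
from h import *
i=arm.camera_info('wrist');s=arm.read_state();r=R.from_quat(s['ee_rot']);p=s['position']
f=lambda u,v,dz: r.inv().apply(plane(i,u,v,p[2]+dz)-p)
print('head',f(318.1,294,29),'tipfaredge',f(317.8,180+133/2.7,-35),'hole',plane(i,317.4,210.4,45))
print(r.as_matrix()[:,2])"
```

```text
head [  1.03106615   0.14001543 -29.00191999] tipfaredge [ 3.9977849   0.05193831 34.99325155] hole [ 421.60273799 -295.25648923   45.        ]
[-0.00154632  0.00111168 -0.99999819]
```

Request:
arm_command(rows=[[[0.06, -0.18, 0], [0, 0, 0]], [[0.12, -0.36, 0], [0, 0, 0]], [[0.18, -0.54, 0], [0, 0, 0]], [[0.25, -0.72, 0], [0, 0, 0]], [[0.307, -0.892, -0.006], [0, 0, 0]]])

```text
clock: 6.2
position: [529.3, -84.5, 122.0]
ee_rot: [0.997, -0.073, -0.002, 0.0]
contact_force: [1.4, -1.2, -1.5]
gripper_width: 18.5
grasp_force: 59.2
```

Request:
arm_command(rows=[[[0, 0, 0], [0, 0, 0]], [[0, 0, 0], [0, 0, 0]]])

```text
clock: 6.4
position: [528.9, -85.3, 122.0]
ee_rot: [0.997, -0.072, -0.002, 0.0]
contact_force: [0.1, -0.4, -1.8]
gripper_width: 18.2
grasp_force: 59.3
```

```bash
python3 -c "
from h import *
i,im,d=snap('wrist','w5.png')
s=arm.read_state();print(s['position'],s['gripper_width'],s['contact_force'],np.abs(s['joint_vel']).max())
cv2.imwrite('pics/w5c.png',cv2.resize(im[130:330,200:440],None,fx=3,fy=3,interpolation=2))"
```

```text
[528.49461322 -86.20230429 122.20836229] 18.212337344092465 [ 0.38832277 -0.9497732  -0.87204468] 0.028791534947475945
```

View pics/w5c.png

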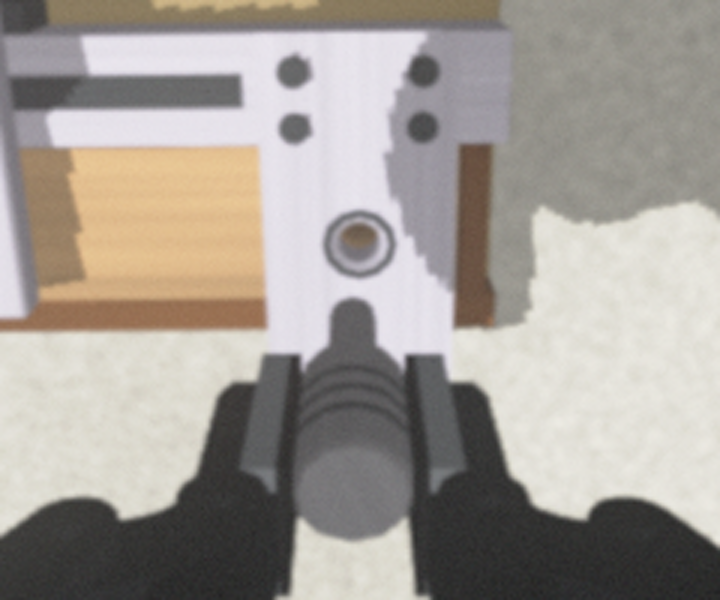

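The bush mouth is at crop (360,243), full-image (320,211), with the pin axis at crop x≈354, so it needs a small correction.

```bash
python3 -c "
from h import *
i=arm.camera_info('wrist');s=arm.read_state()
b=plane(i,320,211,46);print(b)
move([b[0],b[1],s['position'][2]-32])"
```

```text
[528.86983343 -88.18484372  46.        ]
shift [0.0031 0.0075 0.128 ]
```

Request:
arm_command(rows=[[[0.002, 0.009, 0.05], [0, 0, 0]], [[0.002, 0.009, 0.1], [0, 0, 0]], [[0.002, 0.009, 0.128], [0, 0, 0]], [[0.002, 0.009, 0.128], [0, 0, 0]], [[0.002, 0.009, 0.128], [0, 0, 0]]])

```text
clock: 6.95
position: [529.7, -89.1, 91.5]
ee_rot: [0.997, -0.073, -0.0, 0.0]
contact_force: [0.2, -0.0, -0.8]
gripper_width: 18.5
grasp_force: 59.3
```

Request:
arm_command(rows=[[[0, 0, 0.01], [0, 0, 0]], [[0, 0, 0.02], [0, 0, 0]], [[0, 0, 0.03], [0, 0, 0]], [[0, 0, 0.04], [0, 0, 0]], [[0, 0, 0.045], [0, 0, 0]]])

```text
clock: 7.45
position: [529.7, -88.6, 80.3]
ee_rot: [0.997, -0.073, -0.0, 0.0]
contact_force: [-0.6, 0.8, -1.2]
gripper_width: 18.7
grasp_force: 59.3
```

Request:
arm_command(rows=[[[0, 0, 0.006], [0, 0, 0]], [[0, 0, 0.012], [0, 0, 0]], [[0, 0, 0.018], [0, 0, 0]], [[0, 0, 0.024], [0, 0, 0]], [[0, 0, 0.028], [0, 0, 0]]])

```text
clock: 7.95
position: [529.7, -88.1, 73.5]
ee_rot: [0.997, -0.073, -0.0, -0.0]
contact_force: [-1.4, 5.3, 2.6]
gripper_width: 18.0
grasp_force: 59.9
```

Request:
arm_command(rows=[[[0, -0.004, 0.008], [0, 0, 0]], [[0, -0.004, 0.016], [0, 0, 0]], [[0, -0.004, 0.024], [0, 0, 0]], [[0, -0.004, 0.032], [0, 0, 0]], [[0, -0.004, 0.036], [0, 0, 0]]])

```text
clock: 8.45
position: [529.7, -87.7, 64.2]
ee_rot: [0.997, -0.073, -0.0, 0.0]
contact_force: [-1.4, 3.4, 0.4]
gripper_width: 18.2
grasp_force: 59.6
```

Request:
arm_command(rows=[[[0, -0.003, 0.008], [0, 0, 0]], [[0, -0.003, 0.016], [0, 0, 0]], [[0, -0.003, 0.024], [0, 0, 0]], [[0, -0.003, 0.032], [0, 0, 0]], [[0, -0.003, 0.036], [0, 0, 0]]])

```text
clock: 8.95
position: [530.0, -87.1, 55.3]
ee_rot: [0.997, -0.073, -0.0, 0.0]
contact_force: [-0.4, 0.3, 0.7]
gripper_width: 18.4
grasp_force: 59.5
```

Request:
arm_command(rows=[[[0, 0, 0.006], [0, 0, 0]], [[0, 0, 0.012], [0, 0, 0]], [[0, 0, 0.018], [0, 0, 0]], [[0, 0, 0.022], [0, 0, 0]], [[0, 0, 0.024], [0, 0, 0]]])

```text
clock: 9.45
position: [529.9, -87.0, 49.4]
ee_rot: [0.997, -0.073, -0.0, 0.0]
contact_force: [-2.4, 0.0, 0.1]
gripper_width: 18.3
grasp_force: 59.6
```

Request:
arm_command(rows=[[[0, 0, 0.003], [0, 0, 0]], [[0, 0, 0.006], [0, 0, 0]], [[0, 0, 0.008], [0, 0, 0]], [[0, 0, 0.008], [0, 0, 0]]])

```text
clock: 9.85
position: [530.0, -87.0, 49.2]
ee_rot: [0.997, -0.073, 0.0, 0.0]
contact_force: [-5.9, 1.2, 10.4]
gripper_width: 18.4
grasp_force: 60.8
```

Request:
arm_command(rows=[[[0, 0, 0], [0, 0, 0]], [[0, 0, 0], [0, 0, 0]], [[0, 0, 0], [0, 0, 0]], [[0, 0, 0], [0, 0, 0]]], grip=0.6)

```text
clock: 10.25
position: [530.5, -86.9, 47.5]
ee_rot: [0.997, -0.073, 0.0, -0.0]
contact_force: [0.8, 0.3, 0.5]
gripper_width: 51.3
grasp_force: 0.0
```

Request:
arm_command(rows=[[[0, 0, -0.08], [0, 0, 0]], [[0, 0, -0.2], [0, 0, 0]], [[0.1, 0, -0.4], [0, 0, 0]], [[0.22, -0.3, -0.4], [0, 0, 0]], [[0.22, -0.3, -0.4], [0, 0, 0]]], grip=1)

```text
clock: 10.75
position: [598.0, -19.6, 149.8]
ee_rot: [0.997, -0.074, 0.003, -0.001]
contact_force: [0.3, -0.1, -1.7]
gripper_width: 85.6
grasp_force: 0.0
```

```bash
python3 -c "
from h import *
arm.get_image('top');arm.get_image('top')
i,im,d=snap('wrist','w6.png')
s=arm.read_state();print(s['clock'],s['position'],s['contact_force'],np.abs(s['joint_vel']).max())
print(arm.spot_in('wrist','knob')[:1],arm.spot_in('wrist','pin')[:1])"
```

```text
10.9 [596.28757769 -19.33683851 147.27321249] [ 0.06796358 -1.01255851 -1.1080022 ] 0.04584661011126942
[{'position': [278.6, 219.4], 'score': 0.84}] []
```

View pics/w6.png

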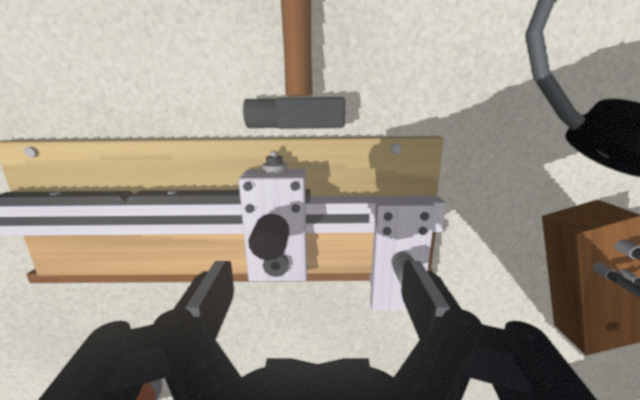

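The pin is in the bridge, part-hidden by the right finger at (405,262). The knob blob is at (268,237), with the plunger at (274,160). A V notch shows in the rail strip near (124,198).

```bash
python3 -c "
from h import *
i,im,d=snap('wrist')
E=np.array(i['extrinsics']);v,u=np.mgrid[0:400,0:640]
P=np.stack([(u-i['cx'])/i['fx']*d,(v-i['cy'])/i['fy']*d,d,np.ones_like(d)],-1)@E.T
z=P[...,2]
m=(z>84)&(z<96)&(u>235)&(u<310)&(v>205)&(v<275)
q=P[m][:,:3];print(len(q),q.mean(0),q.min(0),q.max(0))
k=(q.min(0)+q.max(0))/2
m=(abs(u-405)<22)&(abs(v-262)<25)&(z>65)&(z<90);q=P[m];print('pinhead',len(q),q.max(0)[2] if len(q) else 0,np.percentile(q[:,2],[50,90]) if len(q) else 0)
n=plane(i,124,198,34);c=plane(i,274,160,34);c2=plane(i,272,175,47.5)
R8=down(-8.2)
Y=np.array([np.sin(np.radians(8.2)),np.cos(np.radians(8.2)),0])
print('notch',n,n@Y,'plunger',c@Y,c2@Y,'knob',k,k@Y)
# jig +y edge line
print('edge',plane(i,6,142,12)-plane(i,440,138,12), plane(i,300,171,47.5)-plane(i,246,176,47.5))
move([k[0],k[1],110])
cv2.imwrite('pics/n.png',cv2.resize(im[170:240,60:320],None,fx=3,fy=3,interpolation=2))"
```

```text
1034 [585.47904001  22.68480362  88.3868959 ] [569.75337088   9.00434101  84.01473325] [598.05667521  38.16877468  91.5187518 ]
pinhead 219 79.50345675039605 [73.70626959 78.30299292]
notch [619.67754012 152.6883283   34.        ] 239.5112248807217 plunger 101.81884083948957 102.14156464743425 knob [583.90502305  23.58655785  87.76674253] 106.62716514657934
edge [ 54.83399865 396.57599025   0.        ] [ -2.36915681 -45.38774402   0.        ]
shift [-0.0686 -0.1715  0.1479]
```

View pics/n.png

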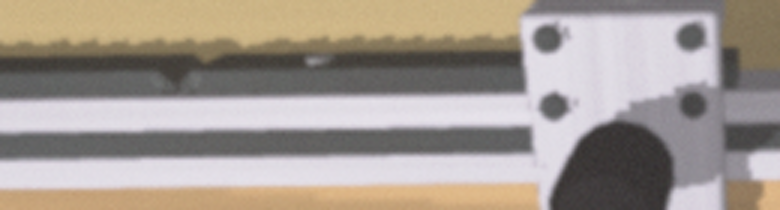

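The notch is confirmed at about (119,197). Pin-head depth gives a top at about 78 mm, so it is home. Next is the knob.

Request:
arm_command(rows=[[[-0.07, -0.1, 0.0], [0, 0, 0]], [[-0.07, -0.17, 0.05], [0, 0, 0]], [[-0.07, -0.17, 0.2], [0, 0, 0]], [[-0.07, -0.17, 0.368], [0, 0, 0]], [[-0.07, -0.17, 0.368], [0, 0, 0]]], grip=1)

```text
clock: 11.55
position: [579.5, 22.4, 49.5]
ee_rot: [0.997, -0.074, -0.007, 0.002]
contact_force: [-0.8, -0.8, 0.8]
gripper_width: 85.3
grasp_force: 0.0
```

Request:
arm_command(rows=[[[0, 0, 0], [0, 0, 0]], [[0, 0, 0], [0, 0, 0]]])

```text
clock: 11.75
position: [586.0, 23.9, 57.5]
ee_rot: [0.997, -0.073, 0.002, -0.0]
contact_force: [0.7, -0.5, -0.1]
gripper_width: 85.1
grasp_force: 0.0
```

```bash
python3 -c "
from h import *
s=arm.read_state();print(s['position'],s['contact_force'])
move([584.2,23.5,55],down(-8.1))"
```

```text
[586.00195921  23.89661352  57.5244722 ] [ 0.72909291 -0.45839276 -0.13042264]
shift [-0.0069  0.0026  0.0101]
turn [-0.0003 -0.0011 -0.0015]
```

Request:
arm_command(rows=[[[-0.006, 0.002, 0.008], [0, 0, 0]], [[-0.006, 0.002, 0.008], [0, 0, 0]], [[-0.006, 0.002, 0.008], [0, 0, 0]], [[-0.006, 0.002, 0.008], [0, 0, 0]], [[-0.006, 0.002, 0.008], [0, 0, 0]]], grip=0)

```text
clock: 12.25
position: [583.1, 23.6, 54.5]
ee_rot: [0.997, -0.073, 0.0, -0.0]
contact_force: [-1.3, 0.6, 4.8]
gripper_width: 28.5
grasp_force: 58.9
```

Request:
arm_command(rows=[[[0, 0, 0], [0, 0, 0]], [[0, 0, 0], [0, 0, 0]], [[0, 0, 0], [0, 0, 0]], [[0, 0, 0], [0, 0, 0]]])

```text
clock: 12.65
position: [583.1, 23.6, 54.4]
ee_rot: [0.997, -0.073, 0.0, -0.0]
contact_force: [-2.1, -0.4, 6.2]
gripper_width: 28.7
grasp_force: 58.9
```

```bash
python3 -c "
from h import *
s=arm.read_state();print(s['position'],s['contact_force'],s['gripper_width'])
a=np.radians(8.0);p=s['position'];Y=np.array([np.sin(a),np.cos(a),0])
move(p+100*Y)"
```

```text
[583.0711958   23.64745518  54.40713948] [-2.11852787 -0.41579076  6.20741995] 28.67296454443479
shift [-2.7e-03 -4.0e-01  1.0e-04]
```

Request:
arm_command(rows=[[[0, -0.08, 0], [0, 0, 0]], [[-0.001, -0.16, 0], [0, 0, 0]], [[-0.001, -0.24, 0], [0, 0, 0]], [[-0.002, -0.32, 0], [0, 0, 0]], [[-0.003, -0.4, 0], [0, 0, 0]]])

```text
clock: 13.15
position: [596.1, 121.3, 54.4]
ee_rot: [0.997, -0.073, -0.001, 0.001]
contact_force: [-1.7, -7.4, 6.9]
gripper_width: 28.6
grasp_force: 59.6
```

Request:
arm_command(rows=[[[0, -0.015, 0], [0, 0, 0]], [[0, -0.03, 0], [0, 0, 0]], [[0, -0.045, 0], [0, 0, 0]], [[0, -0.06, 0], [0, 0, 0]], [[0, -0.075, 0], [0, 0, 0]]])

```text
clock: 13.65
position: [598.7, 140.3, 54.4]
ee_rot: [0.997, -0.073, -0.001, 0.001]
contact_force: [-3.4, -3.1, 7.0]
gripper_width: 28.9
grasp_force: 59.7
```

Request:
arm_command(rows=[[[0, -0.016, 0], [0, 0, 0]], [[0, -0.032, 0], [0, 0, 0]], [[0, -0.048, 0], [0, 0, 0]], [[0, -0.048, 0], [0, 0, 0]]])

```text
clock: 14.05
position: [600.4, 153.0, 54.4]
ee_rot: [0.997, -0.073, -0.001, 0.0]
contact_force: [-3.9, -0.0, 7.2]
gripper_width: 28.7
grasp_force: 59.7
```

Request:
arm_command(rows=[[[0, -0.004, 0], [0, 0, 0]], [[0, -0.006, 0], [0, 0, 0]], [[0, -0.006, 0], [0, 0, 0]]])

```text
clock: 14.35
position: [600.6, 154.3, 54.4]
ee_rot: [0.997, -0.073, -0.001, 0.0]
contact_force: [-4.0, 0.3, 7.0]
gripper_width: 28.2
grasp_force: 59.7
```

Request:
arm_command(rows=[[[0, -0.004, 0], [0, 0, 0]], [[0, -0.006, 0], [0, 0, 0]], [[0, -0.006, 0], [0, 0, 0]]])

```text
clock: 14.65
position: [600.9, 156.3, 54.4]
ee_rot: [0.997, -0.073, -0.0, -0.0]
contact_force: [-5.1, 1.3, 7.3]
gripper_width: 28.4
grasp_force: 59.7
```

Request:
arm_command(rows=[[[0, -0.004, 0], [0, 0, 0]], [[0, -0.006, 0], [0, 0, 0]], [[0, -0.006, 0], [0, 0, 0]]])

```text
clock: 14.95
position: [601.3, 159.2, 54.5]
ee_rot: [0.997, -0.073, 0.0, -0.001]
contact_force: [-5.4, 6.6, 6.2]
gripper_width: 28.6
grasp_force: 59.7
```

Request:
arm_command(rows=[[[-0.001, -0.004, 0], [0, 0, 0]], [[-0.001, -0.004, 0], [0, 0, 0]], [[-0.001, -0.004, 0], [0, 0, 0]]])

```text
clock: 15.25
position: [601.5, 160.4, 54.4]
ee_rot: [0.997, -0.073, 0.0, -0.001]
contact_force: [-5.0, 5.7, 5.9]
gripper_width: 28.5
grasp_force: 59.6
```

Request:
arm_command(rows=[[[-0.001, -0.004, 0], [0, 0, 0]], [[-0.001, -0.004, 0], [0, 0, 0]], [[-0.001, -0.004, 0], [0, 0, 0]]])

```text
clock: 15.55
position: [601.4, 160.5, 54.4]
ee_rot: [0.997, -0.073, 0.0, -0.001]
contact_force: [-3.4, 2.6, 6.7]
gripper_width: 28.6
grasp_force: 59.6
```

Request:
arm_command(rows=[[[0, -0.003, 0], [0, 0, 0]], [[0, -0.003, 0], [0, 0, 0]], [[0, -0.003, 0], [0, 0, 0]]])

```text
clock: 15.85
position: [601.5, 160.6, 54.4]
ee_rot: [0.997, -0.073, -0.0, -0.0]
contact_force: [-3.5, 0.7, 6.2]
gripper_width: 28.8
grasp_force: 59.7
```

```bash
python3 -c "
from h import *
for k in range(4):
    arm.get_image('top'); s=arm.read_state();print(s['clock'],s['position'],s['contact_force'])
i,im,d=snap('wrist','w7.png')
t,imt,dt=snap('top'); j,ims,_=snap('side')
f=lambda a,b:cv2.resize(a,(400,250))if b is None else cv2.resize(a[b[1]:b[1]+100,b[0]:b[0]+160],(400,250),interpolation=2)
cv2.imwrite('pics/fin.png',np.vstack([cv2.resize(im,(800,500))[:300],np.hstack([f(imt,(220,150)),f(ims,(270,170))])]))"
```

```text
15.9 [601.48966298 160.6019784   54.47312518] [-3.44824907  1.75858638  5.26907385]
15.95 [601.48815079 160.59566198  54.44699091] [-3.59914209  1.043253    6.57382612]
16.0 [601.46457075 160.59589206  54.42840742] [-3.49423756  0.43356666  6.62971735]
16.05 [601.50846227 160.60818652  54.47322632] [-2.84107755  1.33839063  5.60883337]
```

View pics/fin.png

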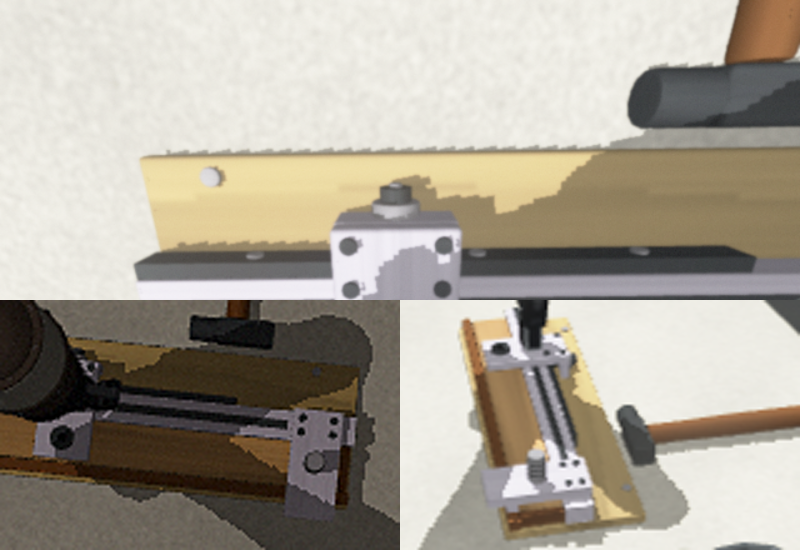

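The side inset shows the pin head flat on the bridge. The carriage now covers where the notch was, its position is locked against 1.75 mm of extra command, and the side force is about zero, so the ball is seated.

```bash
python3 -c "
from bench import arm
print(arm.job_done())"
```

```text
the job is handed in; nothing more can be done
None
```

The pin is fully home and released, the carriage ball is seated in the notch with the knob still gripped, nothing else was touched, and the job was handed in at about 16 s; no verdict was returned.

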